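# Do up the hose coupling on the trap stand

## Robot

A 6-joint arm with a two-finger parallel gripper is mounted at the origin on a cart in front of the work surface, level with it; the furniture and walls round the work are solid. World frame = base frame: x ahead of the robot, y to its left, z up, the work surface at z = 0. Lengths are in mm, angles in rad, forces in N, time in s.
With the tool pointing down it reaches from about 250 to 725 mm from the base axis. Payload 4 kg.
Tool frame: the origin (TCP) lies midway between the tips of the shut fingers; the grasp point (between the pads) lies 19 mm behind it (env.grip_depth is the distance from the TCP to the grasp point, in mm); z points along the fingers, y is the line along which they close (so a half turn about z gives the same grasp; the last joint's range is limited). The gripper opens to 85 mm and grips with 20 to 120 N. Pads are 22 mm wide; open, the fingers measure 114 mm over their backs; the gripper's body (76 mm by 85 mm) begins 54 mm behind the grasp point. The pads swing forward as they close: fully open they stand 13 mm farther back than shut.
Start: joints at [1.324, 0.241, 0.005, 1.335, 0, 1.571], TCP at [122.149, 484.85, 231.306] pointing down, gripper open.
Joint ranges: [-2.72, 2.72], [-1.05, 1.87], [-1.09, 1.28], [-1.99, 2.15], [-1.42, 1.44], [-3.14, 3.14]. Speed limits (rad/s): [2.79, 2.79, 3.14, 3.14, 3.14, 3.14].

## Interface

Orientations are given as a unit quaternion [x, y, z, w].
In Python, from workcell import env gives the robot as it stands.
- The arm moves only by the shell command python3 -m jog 'ROWS' [OPENING] [FORCE]. ROWS is JSON, a list of rows, each a list of 2 entries, a list of its own where there are three numbers: the shift along the tool's x, y, z in m, then the turn, a rotation vector about the tool's x, y, z in rad. A call has 1 to 20 rows; each row is the pose to reach, as a shift and turn from the pose commanded when the call began, along the tool's axes at that moment; what a row does not reach only later rows make up. A row lasts 1/10 s, in which the tool goes at most 50 mm and 8.59 degrees, less where a joint would pass 70% of its speed; a pose out of reach is approached as far as the arm can. A call with a gripper value outside its range is refused whole. OPENING is the finger opening in m, from 0 to 0.0854, set as the call begins (- or left out, the last holds). The fingers move at their own pace and stop on an object; FORCE is the grip in N (left out, the last holds). Time passes only in rows, so rows that repeat a pose let the fingers close. It gives the time, the measured TCP pose, the force, the opening and the grip force at its end, in the units of the state.
- env.read_state(): the state, without advancing time (a new reading comes with each control period).
- env.get_image(name): name is "scene" or "side" or "wrist"; returns a dict with "frame" (480x640x3 uint8, red, green, blue), "camera_matrix" (3x3 intrinsics, pixels), "R" (3x3) and "t" (3): a world point X has camera coordinates R X + t. Camera axes: x right, y down, z forward; pixel columns grow to the right and rows downward; lengths in mm; the calibration is good to about 2 mm. The wrist camera is an equidistant fisheye: a pixel r from the principal point sees the ray r / f radians off the axis. A picture is of the moment at which its call begins. There is no depth.
- env.finish_job(): hands the job in; it is judged then, once.
Trained networks look in the newest picture that a camera, given by its name, has taken for a name from the list of things; names that differ only in an ending like _2 or _b are one class to them, and where a whole thing is asked for, a point or a joint stands for the part that bears it (a point fixed in the world has none). Each returns a list of dicts, best first, with "conf" (0 to 1); they miss things now and then, are a little off and sometimes report something else, mostly with a low value. They report only what shows in the picture. A call takes as long as a camera call.
- env.regions_of(query, camera): "pixels" (480x640 bool, what is visible of it).
- env.spot_point(query, camera): "point" ([x, y, z] in mm, in world coordinates, good to about 4 mm: a listed point, or the origin of a listed thing).
The state is a dict: "clock": time; "joints": joint angles; "qvel": joint speeds; "tau": joint torques, N m; "tcp_pos": TCP position; "tcp_rot": TCP orientation; "ft_force": force on the tool from outside, world axes, zero at the start; "torque": the same for the moment, N m; "opening": finger opening in mm; "grip_force": force on a finger pad.
Only numpy, scipy, OpenCV 4.12 (cv2) and the standard library are available. Lean on these libraries where they do the work, as an engineer would, in place of code of your own. Each camera call takes 0.05 s, during which the arm holds its last target. There are 200 camera calls.

## Task

The hex union nut on the leaning coupling of the trap stand has been slackened. Turn it clockwise with the fingers, regrasping as needed, until it is finger-tight, then take the spanner that fits and tighten it a further eighth of a turn (45 degrees) with the spanner, no more. Lay the spanner flat back on the tool rest and leave the jar, the little beaker, the amber bottle and the timer undisturbed.

Things in the scene. Friction and masses are not known exactly. Their poses are not given: they have to be found in the camera images.
- trap_stand: Fixed stand: steel base plate 150 x 120 x 12 mm, aluminium block and a hose coupling whose axis leans 30 degrees from vertical towards -x of the stand; a hose tail up to 25 mm wide sticks out above the nut, to 52 mm from the nut's centre. Origin under the middle of the base plate, z up, x to the back of the stand.
- hex_nut: Bare steel hexagonal nut captive on the coupling: 40 mm across flats, 46 across corners, 28 high. Origin at its centre; +z along the coupling axis, outwards and up; +x square to a flat (other flats every 60 degrees). It does not move along the axis. Below it a thin neck, the next shoulder (21 mm radius) 30 mm below its centre. Room to turn fingers 70 mm apart around it.
- nut_run (a joint): Turn of the nut on its thread, rad, growing clockwise as seen from outside (tightening); light to turn (0.1 N m), stops at 2.60 = finger-tight. Starts slackened 1.5 to 2.3 rad before that.
- nut_tight (a joint): Further turn of the nut beyond finger-tight, rad, clockwise, stiff (0.9 N m): 0 = finger-tight, wanted 0.785 (45 degrees). The nut does not spring back. A very hard finger grip can drive the nut past finger-tight.
- tool_rest: Fixed low grey rest, 150 x 200 mm, with two rails along its y at x = -62 and +62 mm, rubber tops 30 mm above the worktop, its floor between them 10 mm. Origin under its middle, z up. The two spanners lie across the rails 100 mm apart, heads towards +x of the rest; which lies where varies.
- spanner_large: The larger bare steel open-ended spanner, 12 mm thick, about 0.2 kg; jaw 42.4 mm wide, fits the 40 mm nut with the handle parallel to two flats. Origin at the jaw centre on the underside, z up, jaw opens to +x, handle (22 mm wide) runs along -x from 65 to 171 mm. Jaw floor 24 mm behind the origin, flared prong ends 26 mm ahead; head 76 mm wide.
- spanner_large_grip (a point): Point on the large spanner's handle, 105 mm behind the jaw centre, at half thickness.
- spanner_small: The smaller bare steel open-ended spanner, 12 mm thick, jaw 26 mm: too small for the nut. Same axes; handle 18 mm wide.
- sample_jar: Bystander: plastic jar with lid, 56 mm wide, 60 mm high; origin under its middle.
- small_beaker: Bystander: little beaker, 48 mm wide, 53 mm high; origin under its middle.
- amber_bottle: Bystander: small brown bottle, 48 mm wide, 103 mm high; origin under its middle.
- timer: Bystander: white timer, 34 x 62 x 40 mm; origin under its middle.

How it is judged:
By the outcome, as a careful person would: the job done as asked, in the order asked, and still so for the second after the job is handed in, with the robot touching nothing.
It also fails if it takes over 61 s, if anything falls off the work surface, if the arm or the gripper's body presses on something with over 40 N, if the wrist force passes 120 N, or if a joint passes its speed limit or range.

## Working session

There is one attempt and no reset: what is moved stays moved. The work goes in short steps, Python scripts to look and compute and a shell command to move; the robot and the scene stay as the last step left them, time stands still between calls to the robot, and variables do not carry over. Pictures are saved under pics/ and viewed, at most 10 in all, crops included, and the job is handed in when it is done.

```bash
ls; mkdir -p pics
python3 - <<'E'
from workcell import env
import cv2
s=env.read_state();print(s)
for c in ["scene","side"]:
    im=env.get_image(c);cv2.imwrite(f"pics/{c}0.png",im["frame"][:,:,::-1])
    for q in ["trap_stand","hex_nut","tool_rest","spanner_large","spanner_large_grip","spanner_small","sample_jar","small_beaker","amber_bottle","timer"]:
        print(c,q,[(d["conf"],[round(v) for v in d["point"]]) for d in env.spot_point(q,c)[:2]])
E
```

```text
pics
{'clock': 0.0, 'joints': array([ 1.32400285e+00,  2.41435613e-01,  3.70617110e-03,  1.33517887e+00,
       -1.14764932e-05,  1.57080507e+00]), 'qvel': array([-0.00051749, -0.0004621 , -0.00095802, -0.00090115, -0.00033695,
       -0.00193219]), 'tau': array([ 8.83141984e-04, -3.72319579e+01,  2.52404648e+01,  1.68288045e-02,
        2.94159543e-05, -2.63351005e-06]), 'tcp_pos': array([121.99667496, 484.2357422 , 230.39475175]), 'tcp_rot': array([ 1.23088083e-01,  9.92395188e-01, -1.04866944e-03, -1.24276347e-04]), 'ft_force': array([0.60838872, 0.62104882, 0.0281536 ]), 'torque': array([ 0.02033605,  0.01639417, -0.02270196]), 'grip_force': 0.0, 'opening': 85.43630641397145}
scene trap_stand [(0.56, [610, 149, 0])]
scene hex_nut [(0.84, [596, 144, 138]), (0.32, [485, -274, 2])]
scene tool_rest [(0.56, [482, -274, 2])]
scene spanner_large [(0.92, [572, -284, 32])]
scene spanner_large_grip [(0.89, [480, -343, 34]), (0.34, [571, -287, 34])]
scene spanner_small [(0.57, [523, -188, 35]), (0.43, [481, -340, 33])]
scene sample_jar [(0.73, [426, 218, 3])]
scene small_beaker [(0.72, [713, -82, -2]), (0.19, [365, -27, -1])]
scene amber_bottle [(0.76, [560, 336, 1]), (0.71, [519, -191, 32])]
scene timer [(0.64, [366, -26, 0])]
side trap_stand [(0.76, [609, 147, -1])]
side hex_nut [(0.79, [597, 140, 135])]
side tool_rest [(0.62, [479, -277, 6])]
side spanner_large [(0.64, [569, -283, 31])]
side spanner_large_grip [(0.74, [488, -341, 37])]
side spanner_small [(0.88, [524, -190, 31])]
side sample_jar [(0.89, [423, 215, 1]), (0.21, [480, -278, 5])]
side small_beaker [(0.94, [709, -79, 0]), (0.73, [480, -280, 3])]
side amber_bottle [(0.59, [558, 332, 2])]
side timer [(0.82, [368, -21, -5]), (0.72, [479, -278, 1])]
```

View pics/scene0.png

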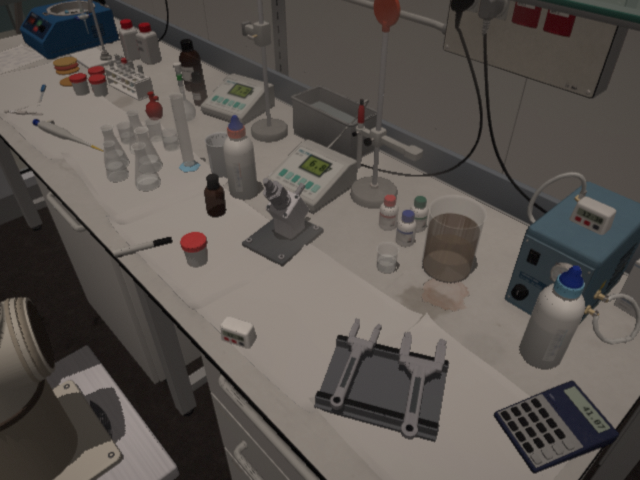

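View pics/side0.png

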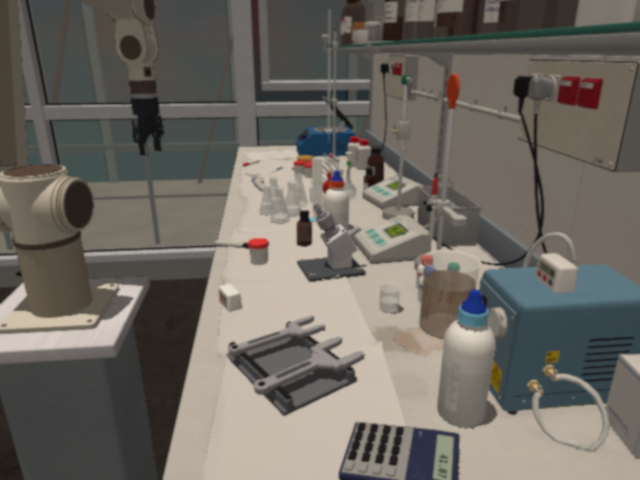

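The stand with the leaning coupling is at about (285,225) in the scene view and (335,245) in the side view. The rest with both spanners is at (385,385), large one nearer on the left. Next I zoom in on the stand for its heading.

```bash
cat > h.py <<'E'
import numpy as np,cv2
from scipy.spatial.transform import Rotation as Rot
from workcell import env
def ray(im,u,v):
    K=im["camera_matrix"];d=np.array([(u-K[0,2])/K[0,0],(v-K[1,2])/K[1,1],1.])
    return -im["R"].T@im["t"],im["R"].T@d
def onz(im,u,v,z):
    c,d=ray(im,u,v);return c+d*(z-c[2])/d[2]
def proj(im,X,fish=False):
    x=im["R"]@np.asarray(X,float)+im["t"];K=im["camera_matrix"]
    if fish:
        r=np.hypot(x[0],x[1]);th=np.arctan2(r,x[2]);m=th/max(r,1e-9);return np.array([K[0,0]*x[0]*m+K[0,2],K[1,1]*x[1]*m+K[1,2]])
    return np.array([K[0,0]*x[0]/x[2]+K[0,2],K[1,1]*x[1]/x[2]+K[1,2]])
E
python3 - <<'E'
from h import *
out=[]
for c,(x0,y0,x1,y1) in {"scene":(235,160,335,270),"side":(285,195,385,285)}.items():
    im=env.get_image(c);print(c,(-im["R"].T@im["t"]).round())
    o=cv2.resize(im["frame"][y0:y1,x0:x1,::-1],None,fx=4,fy=4,interpolation=cv2.INTER_CUBIC)
    out.append(cv2.copyMakeBorder(o,0,440-o.shape[0],0,0,cv2.BORDER_CONSTANT))
    for n,X in dict(o=(609,148,0),x=(709,148,0),y=(609,248,0)).items():print(n,proj(im,X).round())
cv2.imwrite("pics/stand.png",np.hstack(out))
E
```

```text
scene [  51. -591.  766.]
o [282. 238.]
x [314. 219.]
y [255. 218.]
side [  454. -1017.   524.]
o [329. 269.]
x [367. 268.]
y [324. 255.]
```

View pics/stand.png

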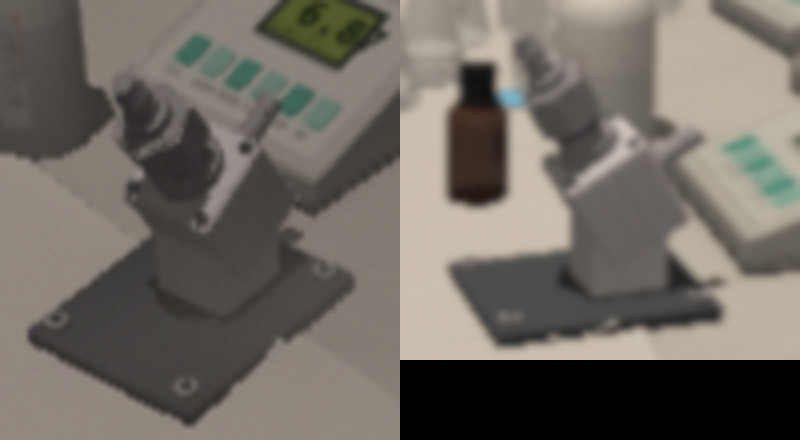

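The crops show the base plate, with scene corners at about (30,332), (190,412) and (352,275) and side corners at about (450,265), (500,335) and (720,310). The coupling leans towards the robot.

Run:
```python
from h import *
for c,P,x0,y0 in (("scene",[(30,328),(190,410),(352,273)],235,160),("side",[(49,265),(98,335),(320,308)],285,195)):
    im=env.get_image(c)
    Q=[onz(im,x0+u/4,y0+v/4,12) for u,v in P];a=Q[0]-Q[1];b=Q[2]-Q[1]
    print([q.round() for q in Q],np.linalg.norm(a),np.linalg.norm(b),np.degrees(np.arctan2(a[1],a[0])),np.degrees(np.arctan2(b[1],b[0])),((Q[0]+Q[2])/2).round())
```

```text
[array([527., 185.,  12.]), array([548.,  72.,  12.]), array([690.,  98.,  12.])] 115.28858956375973 144.4011270314681 100.93667975028345 10.406659355083464 [608. 142.  12.]
[array([530., 182.,  12.]), array([552.,  71.,  12.]), array([693.,  95.,  12.])] 113.55122591978086 143.7160516517124 101.1759845676972 9.719375987861074 [612. 139.  12.]
```

```bash
cat >> h.py <<'E'
def RM(z,x):
    z=np.array(z,float);z/=np.linalg.norm(z);x=np.array(x,float);x-=z*(x@z);x/=np.linalg.norm(x)
    return np.column_stack([x,np.cross(z,x),z])
YAW=np.radians(10.5);XS=np.array([np.cos(YAW),np.sin(YAW),0]);YS=np.array([-np.sin(YAW),np.cos(YAW),0])
A=-0.5*XS+np.array([0,0,3**.5/2]);NUT=np.array([597,142,137.])
B=np.cross(-A,YS)   # tool y when tool x=YS
def tool(phi): # rotate by phi (deg) about tool z=-A ; phi=0: x=YS
    return RM(-A,YS)@Rot.from_euler("z",phi,degrees=True).as_matrix()
def delta(p,R,s=None):
    s=s or env.read_state();R0=Rot.from_quat(s["tcp_rot"]).as_matrix()
    return (R0.T@(np.array(p)-s["tcp_pos"])/1000).round(4),Rot.from_matrix(R0.T@R).as_rotvec().round(4)
E
python3 - <<'E'
from h import *
print(delta(NUT+100*A,tool(0)))
E
```

```text
(array([-0.4988, -0.2373,  0.0077]), array([-0.465 , -0.2983,  1.1134]))
```

```bash
T='[[-0.4988,-0.2373,0.0077],[-0.465,-0.2983,1.1134]]'; python3 -m jog '[[[-0.4988,-0.2373,0.0077],[-0.465,-0.2983,1.1134]],[[-0.4988,-0.2373,0.0077],[-0.465,-0.2983,1.1134]],[[-0.4988,-0.2373,0.0077],[-0.465,-0.2983,1.1134]],[[-0.4988,-0.2373,0.0077],[-0.465,-0.2983,1.1134]],[[-0.4988,-0.2373,0.0077],[-0.465,-0.2983,1.1134]],[[-0.4988,-0.2373,0.0077],[-0.465,-0.2983,1.1134]],[[-0.4988,-0.2373,0.0077],[-0.465,-0.2983,1.1134]],[[-0.4988,-0.2373,0.0077],[-0.465,-0.2983,1.1134]],[[-0.4988,-0.2373,0.0077],[-0.465,-0.2983,1.1134]],[[-0.4988,-0.2373,0.0077],[-0.465,-0.2983,1.1134]],[[-0.4988,-0.2373,0.0077],[-0.465,-0.2983,1.1134]],[[-0.4988,-0.2373,0.0077],[-0.465,-0.2983,1.1134]],[[-0.4988,-0.2373,0.0077],[-0.465,-0.2983,1.1134]],[[-0.4988,-0.2373,0.0077],[-0.465,-0.2983,1.1134]]]'
python3 - <<'E'
from h import *
print(delta(NUT+100*A,tool(0)),env.read_state()["joints"])
im=env.get_image("wrist");print((-im["R"].T@im["t"]).round())
cv2.imwrite("pics/w1.png",im["frame"][:,:,::-1])
for q in ["hex_nut","trap_stand"]:
    print(q,[(d["conf"],d["point"]) for d in env.spot_point(q,"wrist")[:2]])
print("nut px",proj(im,NUT,1),"tail",proj(im,NUT+52*A,1),im["camera_matrix"][0,0])
E
```

```text
clock: 2.7
tcp_pos: [546.8, 133.3, 223.1]
tcp_rot: [0.618, 0.743, 0.199, 0.165]
ft_force: [-0.6, 0.5, 0.4]
opening: 85.2
grip_force: 0.0
(array([-0.0006,  0.001 , -0.    ]), array([-0.0015, -0.0006,  0.0005])) [ 0.25919745  0.0080499  -0.43310511  0.60878176 -0.03726874  1.63614863]
[463. 193. 347.]
hex_nut [(0.62, [594.4, 141.3, 134.9]), (0.59, [706.2, -82.2, 2.2])]
trap_stand [(0.78, [610.0, 143.7, -1.4])]
nut px [322.90347566 240.6887701 ] tail [323.2140322  268.37370154] 371.64829954431775
```

View pics/w1.png

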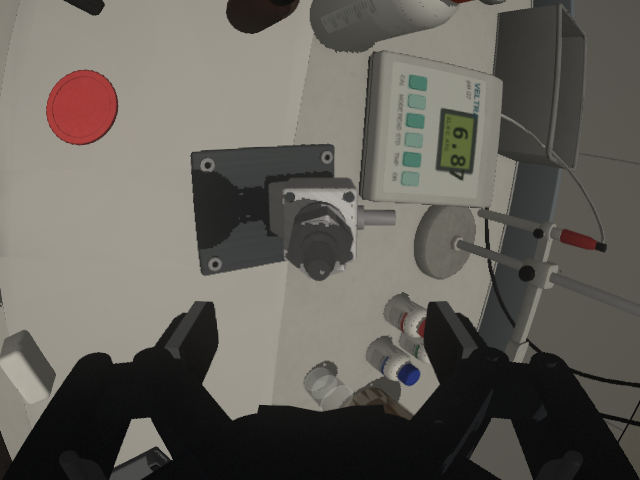

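The wrist view shows the nut at about (322,240) and the tail tip at (321,270), matching the prediction to about 2 px. I zoom in for the nut's flats.

Run:
```python
from h import *
im=env.get_image("wrist");f=im["frame"][190:290,275:365,::-1]
g=np.clip(f.astype(float)*1.8,0,255).astype(np.uint8)
a=cv2.resize(g,None,fx=5.8,fy=5.8,interpolation=cv2.INTER_CUBIC)
a=a[:,60:460].copy();b=a.copy()
def px(X):
    u=proj(im,X,1);return ((u-[275,190]+.5)*5.8-[60,0]).astype(int)
R=tool(0)
for col,ph in(((0,255,0),0),((0,0,255),30)):
  for h in(14,):
    P=[px(NUT+h*A+23.1*(R[:,0]*np.cos(t)+R[:,1]*np.sin(t))) for t in np.radians(ph+60*np.arange(6))]
    cv2.polylines(b,[np.array(P)],True,col,1)
    for i,p in enumerate(P):cv2.putText(b,str(ph+60*i),tuple(int(v) for v in p),0,.4,col,1)
cv2.imwrite("pics/w2.png",np.hstack([a,b]))
```

```text
(no output)
```

View pics/w2.png

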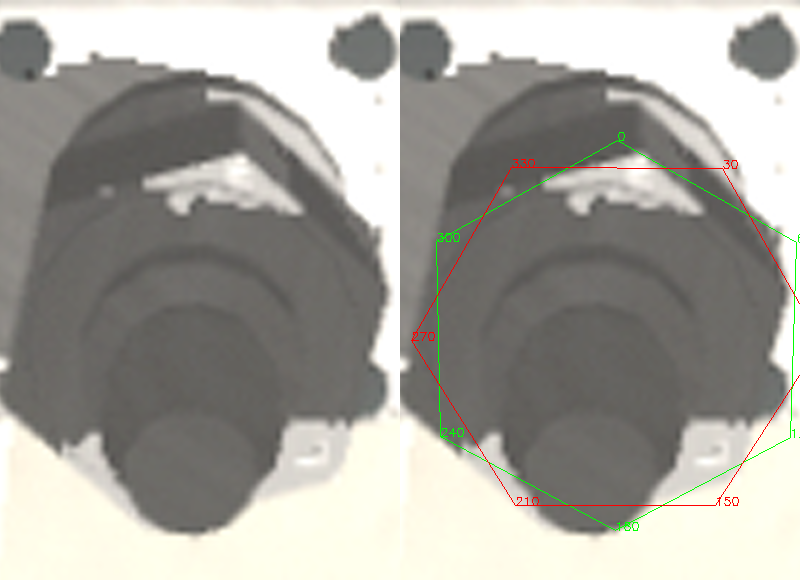

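Corners sit at phi ≈ 14°+60k and the nut centre is about (595,141.5,135.5). I pre-rotate to a flat-aligned phi and check which way joint 6 goes.

```bash
sed -i 's/NUT=np.array(\[597,142,137.\])/NUT=np.array([595,141.5,135.5])/' h.py
python3 - <<'E'
from h import *
print(delta(NUT+95*A,tool(-46)))
E
```

```text
(array([-0.0017, -0.002 ,  0.0057]), array([ 5.000e-04, -1.300e-03, -8.006e-01]))
```

```bash
python3 -m jog '[[[-0.0017,-0.002,0.0057],[0,-0.001,-0.2]],[[-0.0017,-0.002,0.0057],[0,-0.001,-0.4]],[[-0.0017,-0.002,0.0057],[0,-0.001,-0.6]],[[-0.0017,-0.002,0.0057],[0,-0.001,-0.8]],[[-0.0017,-0.002,0.0057],[0,-0.001,-0.8]],[[-0.0017,-0.002,0.0057],[0,-0.001,-0.8]],[[-0.0017,-0.002,0.0057],[0,-0.001,-0.8]]]' 0.06 25
python3 - <<'E'
from h import *
print(delta(NUT-14*A,tool(-46)),delta(NUT-14*A,tool(-106)),env.read_state()["joints"][5])
E
```

```text
clock: 3.6
tcp_pos: [548.7, 132.5, 217.9]
tcp_rot: [0.279, 0.925, 0.119, 0.23]
ft_force: [0.1, -0.1, 0.3]
opening: 60.3
grip_force: 0.0
(array([0.0006, 0.    , 0.1089]), array([ 0.0005,  0.0003, -0.0014])) (array([0.0006, 0.    , 0.1089]), array([ 3.0000e-04,  6.0000e-04, -1.0486e+00])) 0.8328164312562024
```

```bash
python3 -m jog '[[[0.0006,0,0],[0,0,-0.15]],[[0.0006,0,0],[0,0,-0.3]],[[0.0006,0,0],[0,0,-0.45]],[[0.0006,0,0],[0,0,-0.6]],[[0.0006,0,0],[0,0,-0.75]],[[0.0006,0,0],[0,0,-0.9]],[[0.0006,0,0],[0,0,-1.047]],[[0.0006,0,0.02],[0,0,-1.047]],[[0.0006,0,0.04],[0,0,-1.047]],[[0.0006,0,0.06],[0,0,-1.047]],[[0.0006,0,0.075],[0,0,-1.047]],[[0.0006,0,0.09],[0,0,-1.047]],[[0.0006,0,0.1],[0,0,-1.047]],[[0.0006,0,0.109],[0,0,-1.047]],[[0.0006,0,0.109],[0,0,-1.047]]]' 0.06 25
python3 - <<'E'
from h import *
s=env.read_state();print(delta(NUT-14*A,tool(-106)),s["joints"],s["ft_force"])
im=env.get_image("wrist");f=im["frame"][150:480,120:520,::-1];cv2.imwrite("pics/w3.png",cv2.resize(f,None,fx=1.5,fy=1.5))
E
```

```text
clock: 5.1
tcp_pos: [602.1, 141.8, 122.0]
tcp_rot: [-0.22, 0.941, -0.012, 0.258]
ft_force: [0.4, -0.6, 1.0]
opening: 60.1
grip_force: 0.0
(array([-0.0009,  0.0007, -0.0012]), array([-0.0003, -0.0015, -0.003 ])) [ 0.24739118  0.23274601 -0.47299496  0.34378129 -0.03272621 -0.22062661] [ 0.41165683 -0.61132278  0.98548292]
```

View pics/w3.png

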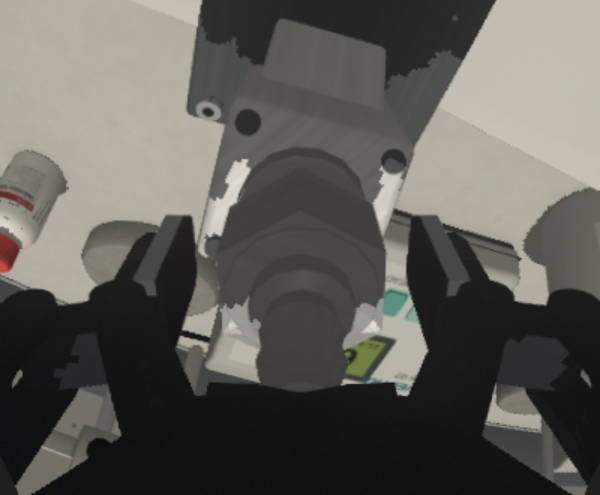

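The fingers straddle the nut, flat-aligned and roughly centred. Closing.

```bash
python3 -m jog '[[[0,0,0],[0,0,0]],[[0,0,0],[0,0,0]],[[0,0,0],[0,0,0]],[[0,0,0],[0,0,0]],[[0,0,0],[0,0,0]],[[0,0,0],[0,0,0]]]' 0.03 25
python3 - <<'E'
from h import *
s=env.read_state();R=Rot.from_quat(s["tcp_rot"]).as_matrix();print(delta(NUT-14*A,tool(-106)),(R.T@s["ft_force"]).round(1),(R.T@s["torque"]).round(2))
E
```

```text
clock: 5.75
tcp_pos: [602.4, 142.3, 123.9]
tcp_rot: [-0.22, 0.94, -0.012, 0.259]
ft_force: [-5.0, 2.3, 5.4]
opening: 39.3
grip_force: 28.2
(array([0.0004, 0.0007, 0.0002]), array([ 0.0002,  0.0014, -0.0026])) [ 0.2  3.4 -6.9] [-0.92  0.55  0.01]
```

```bash
cat > st.py <<'E'
from h import *
s=env.read_state();R=Rot.from_quat(s["tcp_rot"]).as_matrix()
Rl=RM(-A,YS).T@R;print("phi",np.degrees(np.arctan2(Rl[1,0],Rl[0,0])).round(2),"F",(R.T@s["ft_force"]).round(1),"T",(R.T@s["torque"]).round(2),"open",s["opening"].round(1),"grip",s["grip_force"].round(1),"j",s["joints"].round(2),"pos",s["tcp_pos"].round(1))
E
python3 -m jog '[[[0,0,0],[0,0,0.05]],[[0,0,0],[0,0,0.15]],[[0,0,0],[0,0,0.25]],[[0,0,0],[0,0,0.35]],[[0,0,0],[0,0,0.45]],[[0,0,0],[0,0,0.55]],[[0,0,0],[0,0,0.65]],[[0,0,0],[0,0,0.75]],[[0,0,0],[0,0,0.85]],[[0,0,0],[0,0,0.95]],[[0,0,0],[0,0,1.05]],[[0,0,0],[0,0,1.15]],[[0,0,0],[0,0,1.25]],[[0,0,0],[0,0,1.3]],[[0,0,0],[0,0,1.3]],[[0,0,0],[0,0,1.3]]]'; python3 st.py
```

```text
clock: 7.35
tcp_pos: [602.3, 141.9, 123.8]
tcp_rot: [0.394, 0.882, 0.147, 0.214]
ft_force: [-4.9, 1.8, 5.4]
opening: 39.8
grip_force: 28.2Traceback (most recent call last):
  File "st.py", line 3, in <module>
    Rl=RM(-A,YS).T@R;print("phi",np.degrees(np.arctan2(Rl[1,0],Rl[0,0])).round(2),"F",(R.T@s["ft_force"]).round(1),"T",(R.T@s["torque"]).round(2),"open",s["opening"].round(1),"grip",s["grip_force"].round(1),"j",s["joints"].round(2),"pos",s["tcp_pos"].round(1))
                                                                                                                                                         ^^^^^^^^^^^^^^^^^^
AttributeError: 'float' object has no attribute 'round'
```

```bash
sed -i 's/s\["opening"\].round(1)/round(s["opening"],1)/;s/s\["grip_force"\].round(1)/round(s["grip_force"],1)/' st.py; python3 st.py; python3 -m jog '[[[0,0,0],[0,0,0.05]],[[0,0,0],[0,0,0.1]],[[0,0,0],[0,0,0.15]],[[0,0,0],[0,0,0.2]],[[0,0,0],[0,0,0.2]]]' >/dev/null; python3 st.py;  python3 -m jog '[[[0,0,0],[0,0,0.05]],[[0,0,0],[0,0,0.1]],[[0,0,0],[0,0,0.1]]]' >/dev/null; python3 st.py
```

```text
phi -31.33 F [ 2.9  0.3 -6.9] T [0.38 0.91 0.13] open 39.8 grip 28.2 j [ 0.25  0.23 -0.47  0.34 -0.03  1.08] pos [602.3 141.9 123.8]
phi -19.83 F [ 4.5 -1.  -7.9] T [0.6  0.8  0.14] open 39.5 grip 28.2 j [ 0.25  0.23 -0.47  0.34 -0.03  1.28] pos [602.3 141.9 123.8]
phi -14.11 F [ 2.6 -1.4 -7.5] T [0.65 0.73 0.15] open 39.7 grip 28.2 j [ 0.25  0.23 -0.47  0.34 -0.03  1.38] pos [602.3 141.9 123.8]
```

```bash
for i in 1; do python3 -m jog '[[[0,0,0],[0,0,0.05]],[[0,0,0],[0,0,0.1]],[[0,0,0],[0,0,0.1]]]' >/dev/null; python3 st.py;  python3 -m jog '[[[0,0,0],[0,0,0.05]],[[0,0,0],[0,0,0.1]],[[0,0,0],[0,0,0.1]]]' >/dev/null; python3 st.py; python3 -m jog '[[[0,0,0],[0,0,0.05]],[[0,0,0],[0,0,0.1]],[[0,0,0],[0,0,0.1]]]' >/dev/null; python3 st.py; done
```

```text
phi -8.37 F [ 3.  -1.8 -7.6] T [0.73 0.6  0.11] open 39.4 grip 28.2 j [ 0.25  0.23 -0.47  0.34 -0.03  1.48] pos [602.3 141.8 123.8]
phi -2.65 F [ 2.8 -2.3 -8.9] T [0.82 0.52 0.11] open 39.8 grip 28.2 j [ 0.25  0.23 -0.47  0.34 -0.03  1.58] pos [602.3 141.8 123.8]
phi 3.08 F [ 2.  -2.9 -7. ] T [0.88 0.49 0.11] open 39.7 grip 28.2 j [ 0.25  0.23 -0.47  0.34 -0.03  1.68] pos [602.2 141.9 123.8]
```

```bash
python3 -m jog '[[[0,0,0],[0,0,0.05]],[[0,0,0],[0,0,0.1]],[[0,0,0],[0,0,0.1]]]' >/dev/null; python3 st.py;  python3 -m jog '[[[0,0,0],[0,0,0.05]],[[0,0,0],[0,0,0.1]],[[0,0,0],[0,0,0.1]]]' >/dev/null; python3 st.py
```

```text
phi 8.81 F [ 2.4 -2.7 -7.4] T [0.95 0.4  0.13] open 39.5 grip 28.2 j [ 0.25  0.23 -0.47  0.34 -0.03  1.78] pos [602.2 141.9 123.7]
phi 14.42 F [ 1.8 -1.7 -8.4] T [ 0.98  0.18 -0.59] open 39.7 grip 30.0 j [ 0.25  0.23 -0.47  0.34 -0.03  1.88] pos [602.2 141.9 123.7]
```

```bash
python3 -m jog '[[[0,0,0],[0,0,0]],[[0,0,0],[0,0,0]],[[0,0,0],[0,0,0]],[[0,0,0],[0,0,0]]]' 0.05 20>/dev/null; python3 st.py;  python3 -m jog '[[[0,0,0],[0,0,0]],[[0,0,0],[0,0,0]],[[0,0,0],[0,0,0]],[[0,0,0],[0,0,0]],[[0,0,0],[0,0,0]]]' 0.03 20 >/dev/null; python3 st.py; python3 -m jog '[[[0,0,0],[0,0,0.015]],[[0,0,0],[0,0,0.03]],[[0,0,0],[0,0,0.03]]]' >/dev/null; python3 st.py
```

```text
clock: 10.05
tcp_pos: [602.6, 141.3, 122.9]
tcp_rot: [0.707, 0.659, 0.218, 0.14]
ft_force: [-0.1, -1.2, -0.4]
opening: 50.2
grip_force: 0.0
phi 14.52 F [-1.2 -0.1  0.3] T [ 0.47 -0.14 -0.03] open 50.2 grip 0.0 j [ 0.25  0.23 -0.47  0.34 -0.03  1.88] pos [602.6 141.3 122.9]
phi 14.5 F [-1.3  0.6 -1.1] T [ 0.47 -0.38 -0.2 ] open 39.9 grip 23.6 j [ 0.25  0.23 -0.47  0.34 -0.03  1.88] pos [602.5 141.4 123. ]
phi 16.2 F [-2.3 -0.1 -1. ] T [ 0.46 -0.57 -0.76] open 40.0 grip 26.8 j [ 0.25  0.23 -0.47  0.34 -0.03  1.91] pos [602.4 141.4 123. ]
```

Torque jumped at phi ≈ 14°, so the nut is finger-tight. I relieve the grip, open and back out along the axis.

```bash
python3 -m jog '[[[0,0,0],[0,0,-0.02]],[[0,0,0],[0,0,-0.04]],[[0,0,0],[0,0,-0.04]]]' >/dev/null; python3 st.py; python3 -m jog '[[[0,0,0],[0,0,-0.04]],[[0,0,0],[0,0,-0.04]],[[0,0,0],[0,0,-0.04]],[[0,0,-0.03],[0,0,-0.04]],[[0,0,-0.07],[0,0,-0.04]],[[0,0,-0.11],[0,0,-0.04]],[[0,0,-0.11],[0,0,-0.04]]]' 0.065
python3 - <<'E'
from h import *
y1=tool(-106)[:,1];y2=tool(14)[:,1]
M=np.array([y1,y2,A]);N=np.linalg.solve(M,[y1@np.array([602.4,142.3,123.9])+.4,y2@np.array([602.5,141.4,123.])+.1,A@NUT]);print("nut",N)
for c in("scene","side"):
    im=env.get_image(c);m=env.regions_of("spanner_large",c)
    for d in m[:1]:
        v,u=np.nonzero(d["pixels"]);P=np.array([onz(im,a,b,40)[:2] for a,b in zip(u,v)]);C=P.mean(0);w,V=np.linalg.eigh(np.cov((P-C).T));print(c,d["conf"],C,np.degrees(np.arctan2(V[1,1],V[0,1]))%180,(P-C)@V[:,1] @ [] if 0 else np.ptp((P-C)@V[:,1]))
h=np.radians(33.7)
print(delta([484,-342,150],RM([0,0,-1],[-np.cos(h),-np.sin(h),0])))
E
```

```text
phi 13.94 F [-2.6  0.1 -0.7] T [ 0.46 -0.62 -0.13] open 39.8 grip 23.0 j [ 0.25  0.23 -0.47  0.34 -0.03  1.87] pos [602.5 141.4 123. ]
clock: 11.85
tcp_pos: [549.9, 132.5, 224.8]
tcp_rot: [0.689, 0.675, 0.219, 0.147]
ft_force: [1.1, 1.2, 1.0]
opening: 65.0
grip_force: 0.0
nut [595.49646302 141.42018873 135.77343612]
scene 0.79 [ 509.17049998 -322.24990678] 31.52080969038849 201.6990289235691
side 0.92 [ 516.7230255 -323.1936297] 31.486392215650284 203.06465375965112
(array([-0.4776, -0.0678, -0.0158]), array([ 0.4035,  0.4958, -2.1201]))
```

```bash
sed -i 's/NUT=np.array(\[.*$/NUT=np.array([595.5,141.4,135.8])/' h.py; python3 -m jog '[[[-0.4776,-0.0678,-0.0158],[0.4035,0.4958,-2.1201]],[[-0.4776,-0.0678,-0.0158],[0.4035,0.4958,-2.1201]],[[-0.4776,-0.0678,-0.0158],[0.4035,0.4958,-2.1201]],[[-0.4776,-0.0678,-0.0158],[0.4035,0.4958,-2.1201]],[[-0.4776,-0.0678,-0.0158],[0.4035,0.4958,-2.1201]],[[-0.4776,-0.0678,-0.0158],[0.4035,0.4958,-2.1201]],[[-0.4776,-0.0678,-0.0158],[0.4035,0.4958,-2.1201]],[[-0.4776,-0.0678,-0.0158],[0.4035,0.4958,-2.1201]],[[-0.4776,-0.0678,-0.0158],[0.4035,0.4958,-2.1201]],[[-0.4776,-0.0678,-0.0158],[0.4035,0.4958,-2.1201]],[[-0.4776,-0.0678,-0.0158],[0.4035,0.4958,-2.1201]],[[-0.4776,-0.0678,-0.0158],[0.4035,0.4958,-2.1201]],[[-0.4776,-0.0678,-0.0158],[0.4035,0.4958,-2.1201]],[[-0.4776,-0.0678,-0.0158],[0.4035,0.4958,-2.1201]],[[-0.4776,-0.0678,-0.0158],[0.4035,0.4958,-2.1201]],[[-0.4776,-0.0678,-0.0158],[0.4035,0.4958,-2.1201]],[[-0.4776,-0.0678,-0.0158],[0.4035,0.4958,-2.1201]]]' 0.065
python3 - <<'E'
from h import *
print(env.read_state()["joints"].round(2))
im=env.get_image("wrist");cv2.imwrite("pics/w4.png",im["frame"][:,:,::-1])
for q in ["spanner_large","spanner_large_grip","spanner_small"]:
    print(q,[(d["conf"],d["point"]) for d in env.spot_point(q,"wrist")[:2]])
E
```

```text
clock: 13.75
tcp_pos: [484.6, -340.8, 148.6]
tcp_rot: [-0.291, 0.957, 0.001, -0.0]
ft_force: [-0.4, -0.4, -0.2]
opening: 64.8
grip_force: 0.0
[-0.61  0.47  0.12  1.22  0.   -1.2 ]
spanner_large []
spanner_large_grip [(0.65, [483.6, -341.8, 38.4])]
spanner_small []
```

View pics/w4.png

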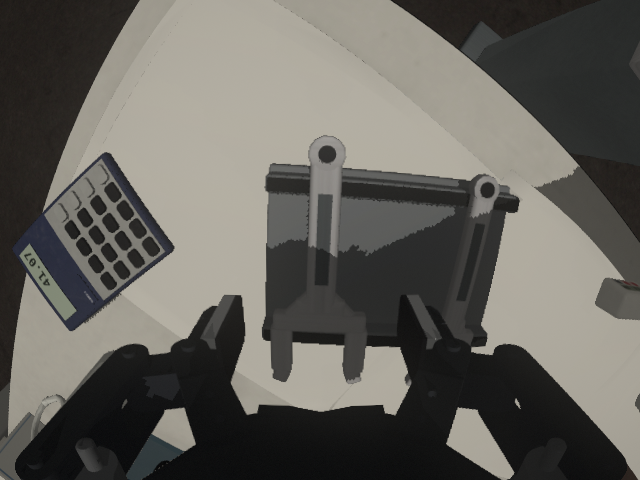

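The wrist view shows the large spanner between the fingers, hole at (327,154) and prong tips at (281,378) and (352,380). I convert these at the top surface, z = 42.

```bash
cat >> h.py <<'E'
def fonz(im,u,v,z):
    K=im["camera_matrix"];a=np.array([(u-K[0,2])/K[0,0],(v-K[1,2])/K[1,1]]);th=np.linalg.norm(a)
    d=im["R"].T@np.append(a/th*np.sin(th),np.cos(th));c=-im["R"].T@im["t"];return c+d*(z-c[2])/d[2]
E
python3 - <<'E'
from h import *
im=env.get_image("wrist");f=lambda u,v:fonz(im,u,v,42)[:2]
hole=f(327,154);tip=(f(281,379)+f(352,381))/2;end=f(327,137)
d=tip-hole;print("hole",hole,"end",end,"tip",tip,"len hole-tip",np.linalg.norm(d),"end-tip",np.linalg.norm(tip-end),"yaw",np.degrees(np.arctan2(d[1],d[0])))
u=d/np.linalg.norm(d);j=tip-26*u;print("jaw",j,"grip",j-105*u,"tipw",np.linalg.norm(f(281,379)-f(352,381)))
g=cv2.cvtColor(im["frame"],cv2.COLOR_RGB2GRAY).astype(int)
for r in(185,270):print(r,g[r,300:352])
E
```

```text
hole [ 433.02076755 -370.10791267] end [ 423.43996235 -376.50100013] tip [ 591.11204155 -274.40767052] len hole-tip 184.80093956096877 end-tip 196.30836480953397 yaw 31.188533755054053
jaw [ 568.86987583 -287.87192185] grip [ 479.04574501 -342.24678298] tipw 60.244844214715734
185 [ 40  41  41  40  41  40  41  40  40  39  42  83 109 122 132 139 140 140
 139 137 137 137 137 137 137 139 139 138 137 136 135 137 138 140 142 141
 142 140 138 131 119 109  85  40  40  40  40  41  40  40  40  39]
270 [48 47 48 48 47 47 46 48 53 60 62 63 63 64 65 65 57 36 36 36 35 36 37 37
 36 35 34 36 36 39 52 63 63 63 62 60 59 56 50 45 44 45 45 45 44 45 44 44
 45 44 43 44]
```

Run:
```python
from h import *
h=np.radians(31.3);print(delta([479,-342,20],RM([0,0,-1],[-np.cos(h),-np.sin(h),0])))
```

```text
(array([0.0045, 0.0031, 0.1303]), array([0.0003, 0.0013, 0.0398]))
```

```bash
python3 -m jog '[[[0.0045,0.0031,0.03],[0,0.001,0.04]],[[0.0045,0.0031,0.06],[0,0.001,0.04]],[[0.0045,0.0031,0.09],[0,0.001,0.04]],[[0.0045,0.0031,0.11],[0,0.001,0.04]],[[0.0045,0.0031,0.12],[0,0.001,0.04]],[[0.0045,0.0031,0.129],[0,0.001,0.04]],[[0.0045,0.0031,0.129],[0,0.001,0.04]]]' 0.065; python3 -m jog '[[[0,0,0],[0,0,0]],[[0,0,0],[0,0,0]],[[0,0,0],[0,0,0]],[[0,0,0],[0,0,0]],[[0,0,0],[0,0,0]],[[0,0,0],[0,0,0]],[[0,0,0],[0,0,0]],[[0,0,0],[0,0,0]]]' 0.005 110; python3 st.py
```

```text
clock: 14.7
tcp_pos: [478.9, -341.9, 21.3]
tcp_rot: [-0.27, 0.963, 0.0, -0.0]
ft_force: [-0.7, 0.0, -0.6]
opening: 65.2
grip_force: 0.0
clock: 15.5
tcp_pos: [480.1, -342.4, 23.5]
tcp_rot: [-0.271, 0.963, -0.001, 0.001]
ft_force: [-1.9, 1.8, 5.5]
opening: 19.2
grip_force: 108.2
phi -113.81 F [ 0.7  2.5 -5.5] T [-0.23  0.12 -0.08] open 19.2 grip 108.2 j [-0.62  0.58 -0.06  0.93  0.   -1.17] pos [ 480.1 -342.4   23.5]
```

The grip is good: 19.2 mm opening at 108 N fits the pad compression seen on the nut. I lift and go to the pre-approach.

```bash
cat >> h.py <<'E'
def dirp(phi): return tool(phi)[:,0]
def spose(phi,back=0,L=104,up=0): # TCP pose with jaw along dir(phi)
    return NUT+(up-11.5)*A-(L+back)*dirp(phi),tool(phi-180)
E
python3 -m jog '[[[0,0,-0.02],[0,0,0]],[[0,0,-0.05],[0,0,0]],[[0,0,-0.09],[0,0,0]],[[0,0,-0.13],[0,0,0]],[[0,0,-0.13],[0,0,0]]]' ; python3 st.py
python3 - <<'E'
from h import *
print(spose(13.9,70)[0],delta(*spose(13.9,70)))
E
```

```text
clock: 16.0
tcp_pos: [482.4, -344.1, 158.5]
tcp_rot: [-0.271, 0.963, -0.005, 0.004]
ft_force: [0.0, -2.0, -1.7]
opening: 19.5
grip_force: 108.3
phi -113.75 F [ 1.  -1.7  1.7] T [0.11 0.05 0.  ] open 19.5 grip 108.3 j [-0.62  0.45  0.12  1.22 -0.   -1.17] pos [ 482.4 -344.1  158.5]
[596.34072777 -30.2253395  104.94086816] (array([-0.2606,  0.2092,  0.0523]), array([ 0.3943, -0.3614, -0.9387]))
```

```bash
python3 -m jog '[[[-0.2606,0.2092,0.0523],[0.3943,-0.3614,-0.9387]],[[-0.2606,0.2092,0.0523],[0.3943,-0.3614,-0.9387]],[[-0.2606,0.2092,0.0523],[0.3943,-0.3614,-0.9387]],[[-0.2606,0.2092,0.0523],[0.3943,-0.3614,-0.9387]],[[-0.2606,0.2092,0.0523],[0.3943,-0.3614,-0.9387]],[[-0.2606,0.2092,0.0523],[0.3943,-0.3614,-0.9387]],[[-0.2606,0.2092,0.0523],[0.3943,-0.3614,-0.9387]],[[-0.2606,0.2092,0.0523],[0.3943,-0.3614,-0.9387]],[[-0.2606,0.2092,0.0523],[0.3943,-0.3614,-0.9387]],[[-0.2606,0.2092,0.0523],[0.3943,-0.3614,-0.9387]],[[-0.2606,0.2092,0.0523],[0.3943,-0.3614,-0.9387]]]' ; python3 st.py
python3 - <<'E'
from h import *
print(delta(*spose(13.9,70)))
im=env.get_image("wrist");cv2.imwrite("pics/w5.png",im["frame"][:,:,::-1]);R=tool(-166.1);s=env.read_state()
for k,X in dict(nut=NUT,c0=NUT+14*A+23.1*dirp(-166.1),c1=NUT+14*A+23.1*dirp(-106.1),c2=NUT+14*A+23.1*dirp(133.9),jaw=s["tcp_pos"]+18.5*A+104*dirp(13.9),tipL=s["tcp_pos"]+18.5*A+130*dirp(13.9)+30*dirp(103.9),tipR=s["tcp_pos"]+18.5*A+130*dirp(13.9)-30*dirp(103.9)).items():print(k,proj(im,X,1).round(1))
E
```

```text
clock: 17.1
tcp_pos: [592.9, -28.2, 99.7]
tcp_rot: [-0.662, 0.705, -0.135, 0.216]
ft_force: [-0.7, -0.0, -2.7]
opening: 19.4
grip_force: 108.5
phi -165.77 F [0.4 1.9 2. ] T [-0.73  0.28 -0.04] open 19.4 grip 108.5 j [-0.13  0.24 -0.53  0.31  0.16 -1.6 ] pos [592.9 -28.2  99.7]
(array([ 0.0012, -0.0057, -0.0031]), array([ 0.0096,  0.0045, -0.0057]))
nut [313.1 533.5]
c0 [312.3 536. ]
c1 [344.5 542.8]
c2 [281.1 542.9]
jaw [320.8 485.3]
tipL [270.4 507.5]
tipR [371.6 506.3]
```

View pics/w5.png

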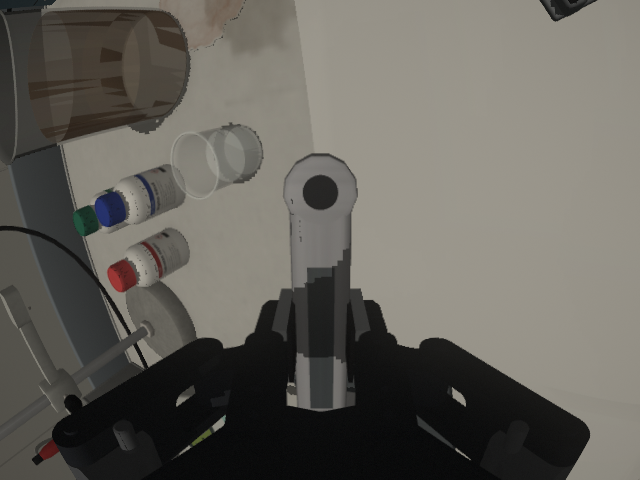

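The handle runs straight along the tool axis (hole at 320,192). The jaw is hidden from this camera. I correct the residual error, then slide in stepwise with force checks.

```bash
python3 -m jog '[[[0.0012,-0.0057,-0.0031],[0.0096,0.0045,-0.0057]],[[0.0012,-0.0057,-0.0031],[0.0096,0.0045,-0.0057]],[[0.0012,-0.0057,-0.0031],[0.0096,0.0045,-0.0057]]]' >/dev/null; python3 st.py
python3 - <<'E'
from h import *
print(delta(*spose(13.9,70)));s=env.read_state()
out=[]
for c in("scene","side"):
    im=env.get_image(c);print(c,[(d["conf"],d["point"]) for d in env.spot_point("spanner_large",c)[:1]],[(d["conf"],d["point"]) for d in env.spot_point("hex_nut",c)[:1]])
    o=proj(im,NUT-40*dirp(13.9)).astype(int);x,y=o
    cr=im["frame"][y-40:y+40,x-50:x+50,::-1].copy();cr=cv2.resize(cr,None,fx=4,fy=4,interpolation=cv2.INTER_CUBIC)
    for ax,ph in((130,30),(130,-30),(80,38)):
        p=(proj(im,s["tcp_pos"]+18.5*A+ax*dirp(13.9)+ph*dirp(103.9))-[x-50,y-40]+.5)*4;cv2.circle(cr,tuple(p.astype(int)),3,(0,0,255),1)
    for k in range(6):
        p=(proj(im,NUT+14*A+23.1*dirp(13.9+60*k))-[x-50,y-40]+.5)*4;cv2.circle(cr,tuple(p.astype(int)),3,(0,255,0),1)
    out.append(cr)
cv2.imwrite("pics/c6.png",np.hstack(out))
print("spanner jaw model",s["tcp_pos"]+6.5*A+104*dirp(13.9))
E
```

```text
phi -166.15 F [0.  0.9 1.7] T [-0.73  0.28 -0.04] open 19.4 grip 108.5 j [-0.13  0.23 -0.53  0.31  0.15 -1.6 ] pos [596.5 -29.9 105.4]
(array([0.0004, 0.0004, 0.0003]), array([-0.001 ,  0.0006,  0.0009]))
scene [(0.73, [597.8, 74.8, 125.9])] []
side [(0.88, [595.1, 76.2, 123.0])] [(0.59, [595.6, 140.5, 134.4])]
spanner jaw model [596.22731344  72.73546515 123.55624504]
```

View pics/c6.png

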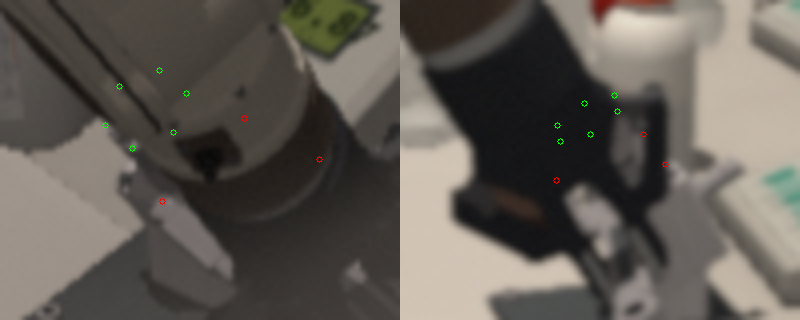

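The arm hides the nut in these crops, but the network spots of the jaw agree with my model within about 3 mm. Sliding in.

```bash
python3 -m jog '[[[-0.0,0.0004,0],[-0.001,0.0006,0.001]],[[-0.012,0.0004,0],[-0.001,0.0006,0.001]],[[-0.022,0.0004,0],[-0.001,0.0006,0.001]],[[-0.028,0.0004,0],[-0.001,0.0006,0.001]],[[-0.034,0.0004,0],[-0.001,0.0006,0.001]],[[-0.034,0.0004,0],[-0.001,0.0006,0.001]]]' >/dev/null; python3 st.py; python3 -m jog '[[[-0.004,0,0],[0,0,0]],[[-0.008,0,0],[0,0,0]],[[-0.008,0,0],[0,0,0]]]' >/dev/null; python3 st.py
python3 - <<'E'
from h import *
print(delta(*spose(13.9,28)))
E
```

```text
phi -166.21 F [-0.4  0.8  1.5] T [-0.73  0.27 -0.08] open 19.7 grip 108.5 j [-0.05  0.22 -0.53  0.31  0.12 -1.53] pos [596.7   5.6 109. ]
phi -166.13 F [0.9 0.7 1.7] T [-0.67  0.19 -0.05] open 19.3 grip 108.6 j [-0.03  0.22 -0.53  0.31  0.11 -1.52] pos [597.   12.6 109.9]
(array([ 0.0011, -0.0006,  0.0001]), array([0.0008, 0.0007, 0.0006]))
```

```bash
python3 -m jog '[[[-0.004,-0.0005,0],[0,0,0]],[[-0.009,-0.0005,0],[0,0,0]],[[-0.009,-0.0005,0],[0,0,0]]]' >/dev/null; python3 st.py; python3 -m jog '[[[-0.004,0,0],[0,0,0]],[[-0.009,0,0],[0,0,0]],[[-0.009,0,0],[0,0,0]]]' >/dev/null; python3 st.py
python3 - <<'E'
from h import *
print(delta(*spose(13.9,0)))
E
```

```text
phi -166.15 F [0.4 1.3 3.1] T [-0.72  0.31 -0.09] open 19.3 grip 108.6 j [-0.01  0.22 -0.53  0.31  0.1  -1.5 ] pos [597.6  21.7 111.1]
phi -166.16 F [0.3 1.4 2.2] T [-0.78  0.26 -0.07] open 19.2 grip 108.6 j [ 0.01  0.22 -0.53  0.31  0.09 -1.48] pos [597.8  30.8 112.2]
(array([-0.0086, -0.0002,  0.    ]), array([0.001 , 0.0009, 0.001 ]))
```

```bash
python3 -m jog '[[[-0.003,0,0],[0,0,0]],[[-0.006,0,0],[0,0,0]],[[-0.006,0,0],[0,0,0]]]' >/dev/null; python3 st.py; python3 -m jog '[[[-0.001,0,0],[0,0,0]],[[-0.002,0,0],[0,0,0]],[[-0.002,0,0],[0,0,0]]]' >/dev/null; python3 st.py
python3 - <<'E'
from h import *
print(delta(*spose(13.9,0)))
for L in(104,):
  for d in (3,6,9,12,15,18,21,24,27,30,33,36,39,42,45,48,51,54):
    t=np.radians(d);print(d,[round(-L/1000*(1-np.cos(t)),4),round(L/1000*np.sin(t),4),round(t,4)])
E
```

```text
phi -166.14 F [0.7 1.3 2.6] T [-0.7   0.29 -0.03] open 19.4 grip 108.6 j [ 0.02  0.21 -0.53  0.31  0.08 -1.47] pos [598.   36.4 112.9]
phi -166.09 F [4.1 1.8 2.1] T [-0.72  0.81 -0.03] open 19.1 grip 108.6 j [ 0.02  0.21 -0.53  0.31  0.08 -1.47] pos [597.9  37.3 113. ]
(array([-0.002 , -0.0003,  0.    ]), array([ 0.0011, -0.0014, -0.0002]))
3 [np.float64(-0.0001), np.float64(0.0054), np.float64(0.0524)]
6 [np.float64(-0.0006), np.float64(0.0109), np.float64(0.1047)]
9 [np.float64(-0.0013), np.float64(0.0163), np.float64(0.1571)]
12 [np.float64(-0.0023), np.float64(0.0216), np.float64(0.2094)]
15 [np.float64(-0.0035), np.float64(0.0269), np.float64(0.2618)]
18 [np.float64(-0.0051), np.float64(0.0321), np.float64(0.3142)]
21 [np.float64(-0.0069), np.float64(0.0373), np.float64(0.3665)]
24 [np.float64(-0.009), np.float64(0.0423), np.float64(0.4189)]
27 [np.float64(-0.0113), np.float64(0.0472), np.float64(0.4712)]
30 [np.float64(-0.0139), np.float64(0.052), np.float64(0.5236)]
33 [np.float64(-0.0168), np.float64(0.0566), np.float64(0.576)]
36 [np.float64(-0.0199), np.float64(0.0611), np.float64(0.6283)]
39 [np.float64(-0.0232), np.float64(0.0654), np.float64(0.6807)]
42 [np.float64(-0.0267), np.float64(0.0696), np.float64(0.733)]
45 [np.float64(-0.0305), np.float64(0.0735), np.float64(0.7854)]
48 [np.float64(-0.0344), np.float64(0.0773), np.float64(0.8378)]
51 [np.float64(-0.0386), np.float64(0.0808), np.float64(0.8901)]
54 [np.float64(-0.0429), np.float64(0.0841), np.float64(0.9425)]
```

```bash
python3 -m jog '[[[0.0005,0,0],[0,0,0]],[[0.0005,0.0028,0],[0,0,0.0262]],[[0.0005,0.0028,0],[0,0,0.0262]]]' >/dev/null; python3 st.py; python3 -m jog '[[[0,0.0028,0],[0,0,0.0262]],[[0,0.0028,0],[0,0,0.0262]]]' >/dev/null; python3 st.py;python3 -m jog '[[[0,0.0028,0],[0,0,0.0262]],[[0,0.0028,0],[0,0,0.0262]]]' >/dev/null; python3 st.py;python3 -m jog '[[[0,0.0028,0],[0,0,0.0262]],[[0,0.0028,0],[0,0,0.0262]]]' >/dev/null; python3 st.py
```

```text
phi -164.55 F [2.3 1.1 2.5] T [-0.64  0.79 -0.05] open 19.3 grip 108.6 j [ 0.02  0.21 -0.54  0.31  0.08 -1.44] pos [595.3  37.5 111.5]
phi -163.05 F [2.8 0.8 1.8] T [-0.57  0.83  0.01] open 19.3 grip 108.6 j [ 0.02  0.21 -0.54  0.3   0.08 -1.41] pos [593.   37.9 110.2]
phi -161.56 F [3.2 0.2 1.6] T [-0.45  0.88  0.05] open 19.8 grip 108.6 j [ 0.02  0.21 -0.55  0.3   0.08 -1.39] pos [590.7  38.3 109.1]
phi -160.06 F [ 3.2 -0.4  1.6] T [-0.35  0.76  0.04] open 19.6 grip 108.5 j [ 0.03  0.21 -0.56  0.29  0.08 -1.36] pos [588.4  38.9 107.9]
```

```bash
python3 -m jog '[[[0,0.0028,0],[0,0,0.0262]],[[0,0.0028,0],[0,0,0.0262]]]' >/dev/null; python3 st.py;python3 -m jog '[[[0,0.0028,0],[0,0,0.0262]],[[0,0.0028,0],[0,0,0.0262]]]' >/dev/null; python3 st.py;python3 -m jog '[[[0,0.0028,0],[0,0,0.0262]],[[0,0.0028,0],[0,0,0.0262]]]' >/dev/null; python3 st.py;python3 -m jog '[[[0,0.0028,0],[0,0,0.0262]],[[0,0.0028,0],[0,0,0.0262]]]' >/dev/null; python3 st.py
```

```text
phi -158.57 F [ 3.3 -0.8  2.3] T [-0.23  0.75  0.06] open 19.7 grip 108.6 j [ 0.03  0.2  -0.56  0.28  0.08 -1.33] pos [586.1  39.5 106.6]
phi -157.08 F [ 2.1 -2.3  1.9] T [-0.    0.68  0.08] open 19.8 grip 108.5 j [ 0.03  0.2  -0.57  0.28  0.08 -1.31] pos [583.9  40.1 105.5]
phi -155.59 F [ 1.2 -3.   2.5] T [ 0.17  0.66 -0.04] open 19.4 grip 108.5 j [ 0.03  0.2  -0.58  0.27  0.08 -1.28] pos [581.8  40.8 104.4]
phi -154.07 F [ 0.9 -3.6  2.3] T [ 0.48  0.59 -0.2 ] open 19.9 grip 108.6 j [ 0.03  0.2  -0.59  0.27  0.08 -1.25] pos [579.5  41.5 103.3]
```

```bash
sed -i '$a T=s["ft_force"];f=R.T@T;t=R.T@s["torque"];print("  Mnut",round(0.106*(f[1]-1.2)+t[2]+.05,2), "err_to_arc",(R.T@(NUT-s["tcp_pos"])).round(1))' st.py; python3 -m jog '[[[0,0.0028,0],[0,0,0.0262]],[[0,0.0028,0],[0,0,0.0262]]]' >/dev/null; python3 st.py;python3 -m jog '[[[0,0.0028,0],[0,0,0.0262]],[[0,0.0028,0],[0,0,0.0262]]]' >/dev/null; python3 st.py;python3 -m jog '[[[0,0.0028,0],[0,0,0.0262]],[[0,0.0028,0],[0,0,0.0262]]]' >/dev/null; python3 st.py;python3 -m jog '[[[0,0.0028,0],[0,0,0.0262]],[[0,0.0028,0],[0,0,0.0262]]]' >/dev/null; python3 st.py
```

```text
phi -152.58 F [ 1.6 -3.4  2.5] T [ 0.48  0.58 -0.19] open 19.6 grip 108.6 j [ 0.03  0.2  -0.59  0.26  0.07 -1.22] pos [577.2  42.3 102.1]
  Mnut -0.62 err_to_arc [-105.7    0.7  -11.1]
phi -151.08 F [ 0.8 -5.2  2.9] T [ 0.48  0.57 -0.22] open 19.4 grip 108.6 j [ 0.04  0.19 -0.6   0.26  0.07 -1.19] pos [574.9  43.2 100.8]
  Mnut -0.85 err_to_arc [-105.7    0.7  -11.1]
phi -149.57 F [ 1.5 -4.9  2.4] T [ 0.45  0.54 -0.25] open 19.1 grip 108.6 j [ 0.04  0.19 -0.61  0.25  0.07 -1.17] pos [572.6  44.1  99.7]
  Mnut -0.84 err_to_arc [-105.7    0.7  -11.1]
phi -148.08 F [ 0.9 -5.1  2.2] T [ 0.49  0.56 -0.2 ] open 19.6 grip 108.6 j [ 0.04  0.19 -0.61  0.25  0.07 -1.14] pos [570.3  45.2  98.5]
  Mnut -0.81 err_to_arc [-105.7    0.7  -11.1]
```

```bash
python3 -m jog '[[[-0.0001,0.0055,0],[0,0,0.0524]],[[-0.0006,0.0111,0],[0,0,0.1047]],[[-0.0013,0.0166,0],[0,0,0.1571]],[[-0.0023,0.022,0],[0,0,0.2094]],[[-0.0036,0.0274,0],[0,0,0.2618]],[[-0.0052,0.0328,0],[0,0,0.3142]],[[-0.007,0.038,0],[0,0,0.3665]],[[-0.0092,0.0431,0],[0,0,0.4189]],[[-0.0116,0.0481,0],[0,0,0.4712]],[[-0.0142,0.053,0],[0,0,0.5236]],[[-0.0171,0.0577,0],[0,0,0.576]],[[-0.0171,0.0577,0],[0,0,0.576]]]'; python3 st.py
```

```text
clock: 23.55
tcp_pos: [527.9, 82.8, 78.4]
tcp_rot: [-0.294, 0.92, -0.033, 0.257]
ft_force: [5.7, -3.9, -0.7]
opening: 19.3
grip_force: 108.5
phi -115.02 F [-1.4 -6.1  3.1] T [ 0.93  0.38 -0.09] open 19.3 grip 108.5 j [ 0.15  0.16 -0.73  0.16  0.02 -0.47] pos [527.9  82.8  78.4]
  Mnut -0.81 err_to_arc [-105.7    0.7  -11.1]
```

```bash
python3 -m jog '[[[-0.0001,0.0053,0],[0,0,0.05]],[[-0.0005,0.0106,0],[0,0,0.1]],[[-0.0005,0.0106,0],[0,0,0.1]],[[-0.0005,0.0106,0],[0,0,0.1]]]' >/dev/null; python3 st.py; python3 -m jog '[[[-0.0001,-0.0053,0],[0,0,-0.05]],[[-0.0005,-0.0106,0],[0,0,-0.1]],[[-0.0005,-0.0106,0],[0,0,-0.1]]]' >/dev/null;  python3 st.py; python3 -m jog '[[[-0.0001,-0.0053,0],[0,0,-0.05]],[[-0.0006,-0.0117,0],[0,0,-0.11]],[[-0.0006,-0.0117,0],[0,0,-0.11]]]' >/dev/null;  python3 st.py
```

```text
phi -109.32 F [-1.6 -5.1  3.1] T [ 0.93  0.22 -0.13] open 19.1 grip 108.5 j [ 0.17  0.16 -0.74  0.15  0.01 -0.35] pos [522.8  91.6  76.4]
  Mnut -0.75 err_to_arc [-105.7    0.7  -11.1]
phi -115.0 F [-0.7 -2.7  1.4] T [0.29 0.42 0.27] open 19.9 grip 108.7 j [ 0.14  0.16 -0.73  0.16  0.02 -0.47] pos [526.6  82.6  77.3]
  Mnut -0.09 err_to_arc [-107.2   -0.   -11.5]
phi -121.29 F [ 0.2 -0.8  2. ] T [0.   0.8  0.22] open 19.4 grip 108.6 j [ 0.12  0.16 -0.72  0.17  0.03 -0.6 ] pos [532.2  73.4  79.4]
  Mnut 0.07 err_to_arc [-108.    -0.9  -11.9]
```

```bash
python3 -m jog '[[[0.004,0,0],[0,0,0]],[[0.01,0,0],[0,0,0]],[[0.018,0,0],[0,0,0]]]' >/dev/null; python3 st.py; python3 -m jog '[[[0.015,0,0],[0,0,0]],[[0.03,0,0],[0,0,0]],[[0.05,0,0],[0,0,0]],[[0.05,0,0],[0,0,0]]]'; python3 st.py
python3 - <<'E'
from h import *
h=np.radians(31.3);print(delta([482.4,-344.1,158.5],RM([0,0,-1],[-np.cos(h),-np.sin(h),0])))
E
```

```text
phi -121.41 F [ 0.5 -1.8  2.4] T [-0.06  0.62  0.17] open 19.2 grip 108.6 j [ 0.09  0.16 -0.75  0.14  0.05 -0.63] pos [521.6  62.2  72.4]
  Mnut -0.1 err_to_arc [-124.9   -0.8  -11.4]
clock: 25.25
tcp_pos: [485.2, 28.8, 48.0]
tcp_rot: [-0.345, 0.904, -0.045, 0.25]
ft_force: [-0.4, 0.6, -2.6]
opening: 19.7
grip_force: 108.6
phi -121.28 F [1.  1.3 2.2] T [-0.46  0.8  -0.05] open 19.7 grip 108.6 j [ 0.    0.15 -0.86  0.05  0.09 -0.7 ] pos [485.2  28.8  48. ]
  Mnut 0.02 err_to_arc [-179.9   -3.3  -12.9]
(array([ 0.1962, -0.309 , -0.1316]), array([-0.2246,  0.4631,  0.1793]))
```

```bash
python3 -m jog '[[[-0.017,-0.01,-0.035],[0,0,0]],[[-0.034,-0.021,-0.069],[0,0,0]],[[0.1962,-0.309,-0.1316],[-0.2246,0.4631,0.1793]],[[0.1962,-0.309,-0.1316],[-0.2246,0.4631,0.1793]],[[0.1962,-0.309,-0.1316],[-0.2246,0.4631,0.1793]],[[0.1962,-0.309,-0.1316],[-0.2246,0.4631,0.1793]],[[0.1962,-0.309,-0.1316],[-0.2246,0.4631,0.1793]],[[0.1962,-0.309,-0.1316],[-0.2246,0.4631,0.1793]],[[0.1962,-0.309,-0.1316],[-0.2246,0.4631,0.1793]],[[0.1962,-0.309,-0.1316],[-0.2246,0.4631,0.1793]],[[0.1962,-0.309,-0.1316],[-0.2246,0.4631,0.1793]],[[0.1962,-0.309,-0.1316],[-0.2246,0.4631,0.1793]],[[0.1962,-0.309,-0.1316],[-0.2246,0.4631,0.1793]],[[0.1962,-0.309,-0.1316],[-0.2246,0.4631,0.1793]]]'
python3 - <<'E'
from h import *
h=np.radians(31.3);print(delta([480.1,-342.4,50],RM([0,0,-1],[-np.cos(h),-np.sin(h),0])))
im=env.get_image("wrist");f=im["frame"];cv2.imwrite("pics/w7.png",f[:,:,::-1])
E
```

```text
clock: 26.65
tcp_pos: [487.5, -341.7, 161.9]
tcp_rot: [-0.271, 0.962, -0.001, 0.004]
ft_force: [-0.3, 0.6, -2.7]
opening: 19.5
grip_force: 108.7
(array([0.0076, 0.0037, 0.1118]), array([-0.004 ,  0.0074,  0.0034]))
```

View pics/w7.png

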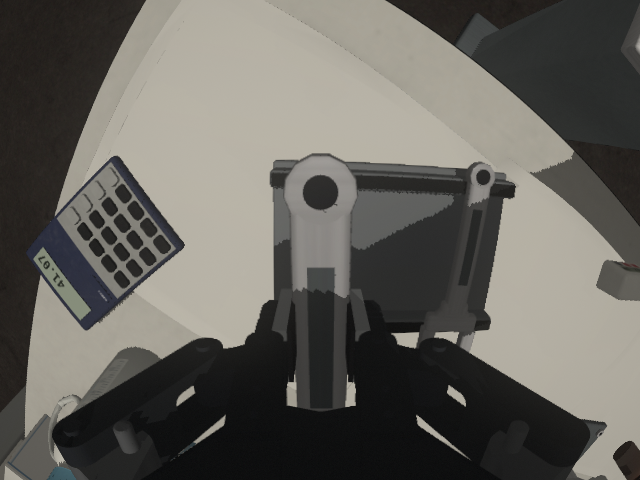

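The spanner has not slipped (hole still at 320,192) and it is over its old place. Lowering.

```bash
python3 -m jog '[[[0.0076,0.0037,0.03],[-0.004,0.0074,0.0034]],[[0.0076,0.0037,0.07],[-0.004,0.0074,0.0034]],[[0.0076,0.0037,0.1],[-0.004,0.0074,0.0034]],[[0.0076,0.0037,0.1118],[-0.004,0.0074,0.0034]],[[0.0076,0.0037,0.1118],[-0.004,0.0074,0.0034]],[[0.0076,0.0037,0.1118],[-0.004,0.0074,0.0034]]]' >/dev/null
python3 - <<'E'
from h import *
h=np.radians(31.3);print(delta([480.1,-342.4,24.5],RM([0,0,-1],[-np.cos(h),-np.sin(h),0])));print(env.read_state()["ft_force"])
E
```

```text
(array([-0.0002,  0.0022,  0.027 ]), array([-0.0028,  0.0008, -0.0014]))
[-0.66419378 -1.15346507 -2.23293708]
```

```bash
python3 -m jog '[[[0,0.0022,0.01],[-0.0028,0.001,-0.0014]],[[0,0.0022,0.02],[-0.0028,0.001,-0.0014]],[[0,0.0022,0.025],[-0.0028,0.001,-0.0014]],[[0,0.0022,0.027],[-0.0028,0.001,-0.0014]],[[0,0.0022,0.027],[-0.0028,0.001,-0.0014]],[[0,0.0022,0.027],[-0.0028,0.001,-0.0014]]]'; python3 st.py|head -1
```

```text
clock: 27.9
tcp_pos: [478.7, -342.3, 23.5]
tcp_rot: [-0.269, 0.963, 0.001, -0.001]
ft_force: [-1.9, 0.8, 1.8]
opening: 19.5
grip_force: 109.1
phi -113.65 F [ 1.2  1.7 -1.8] T [-0.33  0.05 -0.1 ] open 19.5 grip 109.1 j [-0.62  0.58 -0.06  0.94 -0.   -1.17] pos [ 478.7 -342.3   23.5]
```

```bash
python3 -m jog '[[[0,0,0],[0,0,0]],[[0,0,0],[0,0,0]],[[0,0,0],[0,0,0]],[[0,0,0],[0,0,0]],[[0,0,-0.02],[0,0,0]],[[0,0,-0.06],[0,0,0]],[[0,0,-0.1],[0,0,0]],[[0,0,-0.14],[0,0,0]],[[0,0,-0.14],[0,0,0]]]' 0.06 20
python3 - <<'E'
from h import *
im=env.get_image("wrist");cv2.imwrite("pics/w8.png",cv2.resize(im["frame"][:,:,::-1],None,fx=.6,fy=.6,interpolation=cv2.INTER_AREA))
print(delta(NUT+110*A,tool(-61)))
E
```

```text
clock: 28.8
tcp_pos: [482.5, -344.8, 170.2]
tcp_rot: [-0.269, 0.963, -0.004, 0.003]
ft_force: [1.4, -0.8, 0.5]
opening: 60.0
grip_force: 0.0
(array([-0.2983,  0.3746, -0.0654]), array([-0.043 , -0.5342,  0.8496]))
```

View pics/w8.png

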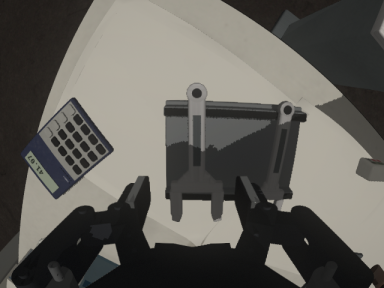

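The spanner lies flat across both rails. That was my 11th picture, one over the limit of 10, so I'll view no more. I check the nut's angle by touch with a light finger grip.

```bash
python3 -m jog '[[[-0.2983,0.3746,-0.0654],[-0.043,-0.5342,0.8496]],[[-0.2983,0.3746,-0.0654],[-0.043,-0.5342,0.8496]],[[-0.2983,0.3746,-0.0654],[-0.043,-0.5342,0.8496]],[[-0.2983,0.3746,-0.0654],[-0.043,-0.5342,0.8496]],[[-0.2983,0.3746,-0.0654],[-0.043,-0.5342,0.8496]],[[-0.2983,0.3746,-0.0654],[-0.043,-0.5342,0.8496]],[[-0.2983,0.3746,-0.0654],[-0.043,-0.5342,0.8496]],[[-0.2983,0.3746,-0.0654],[-0.043,-0.5342,0.8496]],[[-0.2983,0.3746,-0.0654],[-0.043,-0.5342,0.8496]],[[-0.2983,0.3746,-0.0654],[-0.043,-0.5342,0.8496]],[[-0.2983,0.3746,-0.0654],[-0.043,-0.5342,0.8496]],[[-0.2983,0.3746,-0.0654],[-0.043,-0.5342,0.8496]],[[-0.2983,0.3746,-0.0654],[-0.043,-0.5342,0.8496]],[[-0.2983,0.3746,-0.0654],[-0.043,-0.5342,0.8496]]]' 0.06 20
python3 - <<'E'
from h import *
print(delta(NUT-13*A,tool(-61)))
E
```

```text
clock: 30.25
tcp_pos: [539.2, 130.7, 227.8]
tcp_rot: [0.157, 0.954, 0.088, 0.239]
ft_force: [0.3, 0.4, -0.1]
opening: 59.7
grip_force: 0.0
(array([-0.0041,  0.0021,  0.1213]), array([-0.0006, -0.0085, -0.0051]))
```

```bash
python3 -m jog '[[[-0.0041,0.0021,0.01],[-0.0006,-0.0085,-0.005]],[[-0.0041,0.0021,0.04],[-0.0006,-0.0085,-0.005]],[[-0.0041,0.0021,0.07],[-0.0006,-0.0085,-0.005]],[[-0.0041,0.0021,0.09],[-0.0006,-0.0085,-0.005]],[[-0.0041,0.0021,0.11],[-0.0006,-0.0085,-0.005]],[[-0.0041,0.0021,0.121],[-0.0006,-0.0085,-0.005]],[[-0.0041,0.0021,0.121],[-0.0006,-0.0085,-0.005]]]' >/dev/null; python3 st.py; python3 -m jog '[[[0,0,0],[0,0,0]],[[0,0,0],[0,0,0]],[[0,0,0],[0,0,0]],[[0,0,0],[0,0,0]],[[0,0,0],[0,0,0]],[[0,0,0],[0,0,0]]]' 0.03 20 >/dev/null; python3 st.py
```

```text
phi -61.05 F [ 0.3  0.8 -0.3] T [ 0.22  0.47 -0.01] open 60.0 grip 0.0 j [ 0.25  0.23 -0.47  0.35 -0.03  0.56] pos [602.  143.4 123.7]
  Mnut -0.0 err_to_arc [ -0.6  -0.6 -13.9]
phi -61.04 F [-0.9 -5.9  2.1] T [ 1.6   0.19 -0.1 ] open 39.4 grip 23.4 j [ 0.25  0.23 -0.47  0.35 -0.04  0.56] pos [601.7 141.7 126.1]
  Mnut -0.8 err_to_arc [  0.8   0.4 -11.5]
```

Touch check: the flat is at -61.3°, so the nut has moved about 44.8° past finger-tight. Release, retract, then hand in.

```bash
python3 -m jog '[[[0,0,0],[0,0,0]],[[0,0,0],[0,0,0]],[[0,0,0],[0,0,0]],[[0,0,0],[0,0,0]],[[0,0,-0.03],[0,0,0]],[[0,0,-0.07],[0,0,0]],[[0,0,-0.11],[0,0,0]],[[0,0,-0.14],[0,0,0]],[[0,0,-0.14],[0,0,0]],[[0,0,-0.14],[0,0,0]]]' 0.06
python3 - <<'E'
from h import *
for q in["sample_jar","small_beaker","amber_bottle","timer","spanner_large"]:
    for c in("side","scene"):
        if c=="scene": env.get_image(c)
        print(q,c,[(d["conf"],d["point"]) for d in env.spot_point(q,c)[:1]])
E
```

```text
clock: 32.55
tcp_pos: [533.7, 132.0, 248.3]
tcp_rot: [0.154, 0.953, 0.089, 0.245]
ft_force: [0.8, 0.0, 0.0]
opening: 59.6
grip_force: 0.0
sample_jar side [(0.58, [426.7, 213.4, 1.9])]
sample_jar scene [(0.55, [427.7, 218.8, -3.2])]
small_beaker side [(0.77, [710.9, -78.2, -1.8])]
small_beaker scene [(0.65, [713.5, -82.5, -3.2])]
amber_bottle side [(0.38, [558.6, 332.9, -0.5])]
amber_bottle scene [(0.77, [562.9, 337.4, 2.3])]
timer side [(0.56, [367.7, -22.0, -1.7])]
timer scene [(0.91, [364.4, -26.8, 0.4])]
spanner_large side [(0.88, [595.1, 76.2, 123.0])]
spanner_large scene [(0.62, [570.7, -286.4, 29.8])]
```

```bash
python3 -c "
from workcell import env
print(env.finish_job())"
```

```text
the job is handed in; nothing more can be done
None
```

The nut was run finger-tight, tightened about 45° more with the large spanner (44.8° by a light finger-grip check), the spanner laid flat back on the rest, the bystanders unmoved within measurement error, and the job handed in at about 33 s; I viewed 11 pictures, one over the limit of 10.

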